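# Nest the handled beakers for the steriliser

## Robot

A 6-joint arm with a two-finger parallel gripper is mounted at the origin on the work surface. World frame = base frame: x ahead of the robot, y to its left, z up, the work surface at z = 0. Lengths are in m, angles in rad, forces in N, time in s.
With the tool pointing down it reaches from about 0.3 to 0.775 m from the base axis. Payload 14.6 kg.
Tool frame: the origin (TCP) lies between the finger pads; the fingertips stand 19 mm ahead of it and the grasp point (between the pads) is the TCP; z points along the fingers, y is the direction in which the jaws open and shut (so a half turn about z gives the same grasp; the last joint's range is limited). The gripper opens to 94 mm and grips with 3 to 60 N. Pads are 16 mm wide; open, the fingers measure 119 mm over their backs; the gripper's body (75 mm by 177 mm) begins 78 mm behind the grasp point.
Start: joints at [1.12, 0.3, 1.521, -0, 1.321, -0.067], TCP at [0.206, 0.51, 0.224] pointing down, gripper open.
Joint ranges: [-3.03, 3.03], [-0.79, 2.21], [0.23, 2.52], [-1.04, 4.18], [0, 3.07], [-2.55, 2.55]. Speed limits (rad/s): [2.22, 2.22, 2.57, 3.14, 3.14, 3.14].

## Interface

Orientations are given as [roll, pitch, yaw] about the fixed x, y, z axes, in that order (R = Rz(yaw) Ry(pitch) Rx(roll)).
In Python, from station import telemetry, vision, ctrl gives the robot as it stands. The module is installed in compiled form; this text tells all that it offers.
- The arm moves only by the shell command python3 -m creep 'ROWS' [FORCE]. ROWS is JSON, a list of rows, each a list of 3 entries, a list of its own where there are three numbers: the shift along the tool's x, y, z in units of 50 mm (1.0 is 50 mm), then the turn about the tool's z in units of 8 degrees (1.0 is 8 degrees), then the opening, from 0 (shut) to 1 (fully open). In form: [[[tx, ty, tz], twist, gripper], ...]. A call has 1 to 12 rows; each row is the pose to reach, as a shift and turn from the pose commanded when the call began, along the tool's axes at that moment; what a row does not reach only later rows make up. A row lasts 1/10 s, in which the tool goes at most 50 mm and 8.59 degrees, less where a joint would pass 70% of its speed; a pose out of reach is approached as far as the arm can. A call with a gripper value outside its range is refused whole. The fingers move at their own pace and stop on an object; FORCE is the grip in N (left out, the last holds). Time passes only in rows, so rows that repeat a pose let the fingers close. It gives the time, the measured TCP pose, the force and the opening at its end, in the units of the state.
- telemetry.get_obs(): the state, without advancing time (a new reading comes with each control period).
- vision.camera(name): name is "side" or "top"; returns a dict with "img" (400x640x3 uint8, red, green, blue), "depth" (400x640 float32, m along the optical axis (not along the pixel's ray), 0 where there is no reading), "vertical_fov" (degrees; the focal length in pixels is half the picture's height over the tangent of half this angle, whatever the lens; pixels are square), "cx", "cy" (the principal point, pixels), "dist" ([k1, k2, p1, p2, k3] as OpenCV has them; the pictures are not rectified), "extrinsics" (4x4, takes a point from camera to world coordinates). Camera axes: x right, y down, z forward; pixel columns grow to the right and rows downward; lengths in m; the calibration is good to about 2 mm. A picture is of the moment at which its call begins.
- ctrl.hand_in(): hands the job in, once; it reports no verdict.
The state is a dict: "time_s": time; "qpos": joint angles; "joint_vel": joint speeds; "tau": joint torques, N m; "ee_pos": TCP position; "eef_rot": TCP orientation; "force": force on the tool from outside, world axes, zero at the start; "moment": the same for the moment, N m; "grip_width": finger opening in m.
Only numpy, scipy, OpenCV 4.12 (cv2) and the standard library are available. Lean on these libraries where they do the work, as an engineer would, in place of code of your own. Each camera call takes 0.05 s, during which the arm holds its last target.

## Task

Get the steel beakers ready for the steriliser: stand the widest one in the middle of the round tray, then nest the middle one in it, then the narrowest one in that, with the handles turned so that they clear each other and every beaker stands flat on the floor of the one below. Last, put the small white lid squarely on the narrowest beaker, and let everything go; leave the tube rack, tip box and pipette as they are.

Things in the scene. Friction and masses are not known exactly. Their poses are not given: they have to be found in the camera images.
- big: widest, lowest loose steel beaker: straight open cup, 100 mm across, 64 tall, wall 3, floor 4, 0.22 kg. Origin: centre of underside; +x points along its black handle: 12 mm thick in y; arm 8 deep, top level with the rim; at its end a blade (x 64 to 86, middle 75) hangs to 42 below the rim. Pinch the blade from above. Starts upright, handle within 1 rad of world +x
- mid: middle-sized loose steel beaker: straight open cup, 80 mm across, 76 tall, wall 3, floor 4, 0.18 kg. Origin: centre of underside; +x points along its black handle: 12 mm thick in y; arm 8 deep, top level with the rim; at its end a blade (x 64 to 86, middle 75) hangs to 42 below the rim. Pinch the blade from above. Nested, 7 mm play all round; blade hangs outside the cup below
- small: narrowest, tallest loose steel beaker: straight open cup, 60 mm across, 88 tall, wall 3, floor 4, 0.14 kg. Origin: centre of underside; +x points along its black handle: 12 mm thick in y; arm 8 deep, top level with the rim; at its end a blade (x 64 to 86, middle 75) hangs to 42 below the rim. Pinch the blade from above. Nested, 7 mm play all round; blade hangs outside the widest cup
- lid: loose white plastic lid, 0.08 kg: disc 68 mm across, 4 thick; under it a tapered boss 5 deep (40 across at the bottom, 46 at the top) that enters the narrowest beaker (54 inside); on it a black knob 20 across, 30 tall, to pinch from above. Origin: centre of the boss's underside, z up: disc top at 9, knob top at 39. On the beaker the disc lies on the rim, origin 5 below the rim
- tray: round shallow dark steel tray, fixed to the table: outside diameter 144 mm, inside 136 mm, floor 4 mm thick, rim 12 mm high. Origin: centre of its underside; z up. The target for the nest of beakers
- rack: bystander: green plastic tube rack with a few small tubes, 75 x 250 mm, 45 mm high (63 mm with the tubes), long side along its y, loose. Origin: centre of its underside. Not to be disturbed
- tipbox: bystander: pipette tip box, clear with a blue top, 85 x 120 mm, 59 mm high, long side along its y, loose. Origin: centre of its underside. Not to be disturbed
- pipette: bystander: grey hand pipette lying on the bench along its x axis, from 109 mm behind to 165 mm ahead of its origin, 28 mm wide (45 mm at the finger rest), 26 mm high, loose. Origin: under the middle of its body. Not to be disturbed
Not all that is in view belongs to the job. Several things have the shape of the lid; the one meant has the colours described above.

How it is judged:
On the way, in this order (a step that is already met when the one before it is completed fails the run):
1. the widest beaker stands flat in the middle of the tray, let go (horizontal distance between big and tray below 0.015 m and z of big in the frame of tray between 0 and 0.008 m and angle between big's own z axis and vertical below 0.05 rad and contact force between big and the fingers below 0.1 N and linear speed of big below 0.02 m/s), for 0.2 s.
2. the middle beaker stands flat inside the widest one, let go (horizontal distance between big and tray below 0.015 m and z of big in the frame of tray between 0 and 0.008 m and angle between each of big, mid's own z axis and vertical below 0.05 rad and horizontal distance between mid and big below 0.012 m and z of mid in the frame of big between 0 and 0.008 m and contact force between mid and the fingers below 0.1 N and linear speed of mid below 0.02 m/s), for 0.2 s.
3. the narrowest beaker stands flat inside the middle one, let go (horizontal distance between big and tray below 0.015 m and z of big in the frame of tray between 0 and 0.008 m and angle between each of big, mid, small's own z axis and vertical below 0.05 rad and horizontal distance between mid and big below 0.012 m and z of mid in the frame of big between 0 and 0.008 m and horizontal distance between small and mid below 0.012 m and z of small in the frame of mid between 0 and 0.008 m and contact force between small and the fingers below 0.1 N and linear speed of small below 0.02 m/s), for 0.2 s.
4. the lid sits squarely on the narrowest beaker, let go (horizontal distance between big and tray below 0.015 m and z of big in the frame of tray between 0 and 0.008 m and angle between each of big, mid, small, lid's own z axis and vertical below 0.05 rad and horizontal distance between mid and big below 0.012 m and z of mid in the frame of big between 0 and 0.008 m and horizontal distance between small and mid below 0.012 m and z of small in the frame of mid between 0 and 0.008 m and horizontal distance between lid and small below 0.008 m and z of lid in the frame of small between 0.079 and 0.087 m and contact force between lid and the fingers below 0.1 N and linear speed of lid below 0.02 m/s), for 0.2 s.
At the end, for the whole second after the job is handed in: Widest beaker on the tray floor within 15 mm of centre; middle on the floor of the widest, narrowest on that of the middle (12 mm of centre, 4 mm of depth); lid on the narrowest (8 mm of centre, 4 mm of height); all upright within 0.05 rad, at rest, released (horizontal distance between big and tray below 0.015 m and z of big in the frame of tray between 0 and 0.008 m and angle between each of big, mid, small, lid's own z axis and vertical below 0.05 rad and horizontal distance between mid and big below 0.012 m and z of mid in the frame of big between 0 and 0.008 m and horizontal distance between small and mid below 0.012 m and z of small in the frame of mid between 0 and 0.008 m and horizontal distance between lid and small below 0.008 m and z of lid in the frame of small between 0.079 and 0.087 m and linear speed of each of big, mid, small, lid below 0.02 m/s); the robot touches nothing.
It fails at once if the tube rack is moved more than 15 mm (distance of rack from where it was at the start of the episode above 0.015 m).
It fails at once if the tip box is moved more than 15 mm (distance of tipbox from where it was at the start of the episode above 0.015 m).
It fails at once if the pipette is moved more than 15 mm (distance of pipette from where it was at the start of the episode above 0.015 m).
It also fails if it takes over 128 s, if anything falls off the work surface, if the arm or the gripper's body presses on something with over 40 N, if the wrist force passes 120 N, or if a joint passes its speed limit or range.

## Working session

There is one attempt and no reset: what is moved stays moved. The work goes in short steps, Python scripts to look and compute and a shell command to move; the robot and the scene stay as the last step left them, time stands still between calls to the robot, and variables do not carry over. Pictures are saved under pics/ and viewed, and the job is handed in when it is done.

```bash
mkdir -p pics
python3 - <<'E'
from station import telemetry, vision
import cv2,numpy as np
for n in ("top","side"):
    c=vision.camera(n); cv2.imwrite(f"pics/{n}0.png",c["img"][:,:,::-1]); np.savez(f"pics/{n}0.npz",**c)
    print(n,c["vertical_fov"],c["cx"],c["cy"],c["dist"],np.round(c["extrinsics"],3).tolist())
print(telemetry.get_obs())
E
```

```text
top 50.85960320277336 319.9988957038797 197.62623431036727 [-0.06149063  0.          0.          0.          0.        ] [[0.027, -0.989, 0.144, 0.396], [-1.0, -0.028, -0.006, 0.036], [0.01, -0.143, -0.99, 1.262], [0.0, 0.0, 0.0, 1.0]]
side 50.53124840690743 316.0131622284913 199.91271816562121 [-0.09623079  0.          0.          0.          0.        ] [[0.938, -0.244, 0.248, 0.27], [-0.347, -0.61, 0.712, -0.947], [-0.022, -0.754, -0.657, 0.962], [0.0, 0.0, 0.0, 1.0]]
{'time_s': 0.1, 'qpos': array([ 1.12039732e+00,  3.00420223e-01,  1.52152271e+00, -1.89145797e-05,
        1.32070237e+00, -6.66138902e-02]), 'joint_vel': array([ 0.00076702, -0.00050306, -0.00180845, -0.00228584, -0.00046718,
       -0.00023519]), 'tau': array([ 8.40295779e-04, -5.32649946e+01, -3.53281474e+01,  7.08629144e-02,
        2.35951989e-02, -1.16098363e-04]), 'ee_pos': array([0.20585673, 0.50978661, 0.22393892]), 'eef_rot': array([-3.14054112e+00, -5.17885251e-05,  2.75781220e+00]), 'force': array([0.27568408, 0.30848451, 0.11575345]), 'moment': array([ 0.04054485,  0.00673711, -0.01171659]), 'grip_width': 0.09414317623620552}
```

View pics/top0.png

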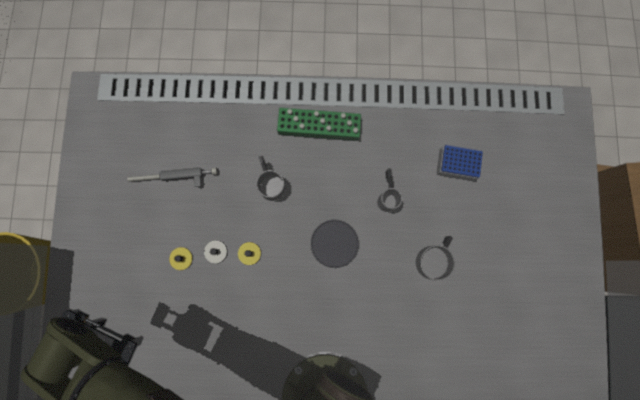

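View pics/side0.png

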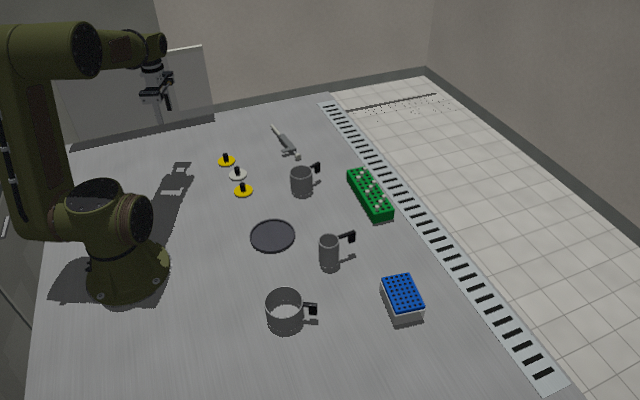

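The top view shows the big cup at (435,262), the small cup at (390,200), the mid cup at (272,185) and the tray at (334,244). The lid candidates are yellow at (180,258), white at (215,252) and yellow at (249,253). The white one with the black knob fits the description. I'll enlarge it to confirm, and measure.

```bash
cat > h.py <<'E'
import cv2,numpy as np
def K(c):
    f=200/np.tan(np.radians(c["vertical_fov"])/2); return np.array([[f,0,c["cx"]],[0,f,c["cy"]],[0,0,1]],float)
def cloud(c):
    d=np.asarray(c["depth"],float); h,w=d.shape
    uv=np.stack(np.meshgrid(np.arange(w),np.arange(h)),-1).reshape(-1,1,2).astype(np.float64)
    n=cv2.undistortPoints(uv,K(c),np.array(c["dist"],float)).reshape(h,w,2)
    P=np.dstack([n[...,0]*d,n[...,1]*d,d]); E=np.array(c["extrinsics"])
    W=P@E[:3,:3].T+E[:3,3]; W[d<=0]=np.nan; return W
def circ(p):
    A=np.c_[2*p,np.ones(len(p))]; s=np.linalg.lstsq(A,(p**2).sum(1),rcond=None)[0]
    return s[:2],np.sqrt(s[2]+s[0]**2+s[1]**2)
E
python3 - <<'E'
from h import *
T=dict(np.load("pics/top0.npz")); S=dict(np.load("pics/side0.npz"))
a=cv2.resize(T["img"][235:275,160:270],None,fx=7,fy=7,interpolation=cv2.INTER_CUBIC)
b=cv2.resize(T["img"][150:210,240:310],None,fx=4,fy=4,interpolation=cv2.INTER_CUBIC)
b2=cv2.resize(S["img"][145:205,210:330],None,fx=4,fy=4,interpolation=cv2.INTER_CUBIC)
o=np.zeros((530,770,3),np.uint8); o[:280,:770]=a; o[285:525,:280]=b; o[285:525,285:765]=b2
cv2.imwrite("pics/crop0.png",o[:,:,::-1])
W=cloud(T); V=cloud(S)
def win(W,cx,cy,r=0.13):
    m=(np.hypot(W[...,0]-cx,W[...,1]-cy)<r)
    return W[m]
print("table z", np.nanmedian(W[300:,450:500,2]), np.nanmedian(V[350:,150:250,2]))
for n,(u,v),H in (("big",(435,262),.064),("mid",(270,185),.076),("small",(390,200),.088)):
    c0=W[v,u,:2]
    for cam,X in(("top",W),("side",V)):
        p=win(X,*c0); q=p[(p[:,2]>H-.006)&(p[:,2]<H+.006)]
        print(n,cam,c0,len(q), q.mean(0) if len(q) else 0)
        np.save(f"pics/{n}_{cam}.npy",q)
for n,uv in (("y1",(180,250)),("w",(215,246)),("y2",(249,246)),("tray",(334,244)),("rack",(320,122)),("tip",(461,162)),("pip",(180,174))):
    print(n,W[uv[1],uv[0]].round(4))
E
```

```text
table z -0.0014768137075997778 -0.00022278549248494484
big top [ 0.39471792 -0.32021437] 180 [ 0.41396261 -0.31907842  0.0622299 ]
big side [ 0.39471792 -0.32021437] 266 [ 0.41016735 -0.31948393  0.06233381]
mid top [0.61401023 0.18149939] 158 [0.62842208 0.18188882 0.07418818]
mid side [0.61401023 0.18149939] 136 [0.62302643 0.17773611 0.07464479]
small top [ 0.57807815 -0.18442603] 147 [ 0.60254648 -0.16977047  0.08641313]
small side [ 0.57807815 -0.18442603] 170 [ 0.59590737 -0.1719307   0.08685518]
y1 [0.4093 0.4408 0.0056]
w [0.4244 0.337  0.0041]
y2 [0.4275 0.2354 0.0052]
tray [ 4.407e-01 -1.730e-02  2.000e-04]
rack [0.8011 0.0347 0.0497]
tip [ 0.6899 -0.3865  0.0559]
pip [0.636  0.4519 0.0231]
```

View pics/crop0.png

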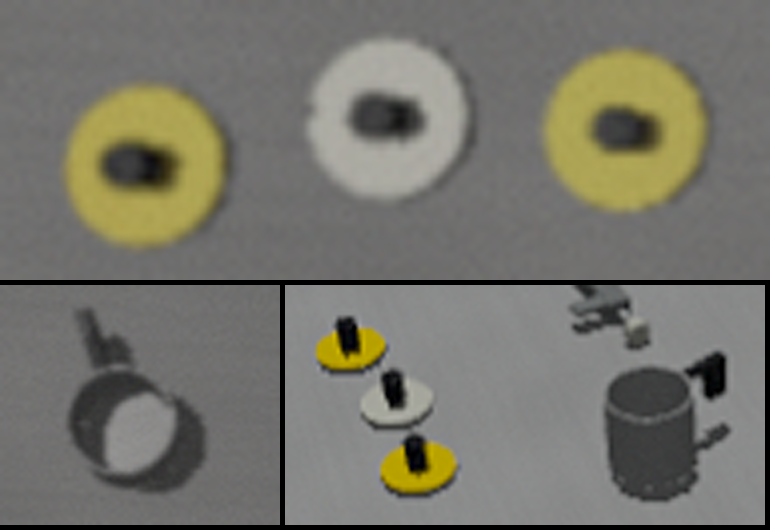

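The crop confirms the white lid with the black knob at top (215,252); its two neighbours are yellow. The mid cup is empty, and the bright patch inside it is light. Next I'll fit the poses.

```bash
cat >> h.py <<'E'
from scipy.optimize import least_squares
def cupfit(W,c0,R,z0,H,verbose=""):
    m=np.hypot(W[...,0]-c0[0],W[...,1]-c0[1])<.125
    p=W[m]; q=p[(p[:,2]>z0+H-.007)&(p[:,2]<z0+H+.006)][:,:2]
    c=np.array(c0,float)
    for i in range(8):
        r=np.hypot(*(q-c).T); ring=q[(r<R+.006)&(r>R-.009)]
        c=least_squares(lambda c:np.hypot(*(ring-c).T)-(R-.0015),c,loss="soft_l1",f_scale=.002).x
    r=np.hypot(*(q-c).T); hd=q[(r>.058 if R>.045 else r>R+.008)&(r<.1)]
    yaw=np.arctan2(*(hd.mean(0)-c)[::-1]) if len(hd) else np.nan
    print(verbose,"c",c.round(4),"yaw",round(float(yaw),3),"n",len(ring),len(hd),"rmax",r[r<.1].max().round(4) if len(r) else 0, "res",np.std(np.hypot(*(ring-c).T)).round(4))
    return c,yaw
E
python3 - <<'E'
from h import *
T=dict(np.load("pics/top0.npz")); S=dict(np.load("pics/side0.npz"))
W=cloud(T); V=cloud(S)
for n,c0,R,H in(("big",(.395,-.32),.05,.064),("mid",(.605,.175),.04,.076),("small",(.578,-.184),.03,.088)):
    cupfit(W,c0,R,-.0015,H,n+" top"); cupfit(V,c0,R,0,H,n+" side")
# tray: rim points; colour darkness
for nm,C,X,(u,v) in(("top",T,W,(334,244)),("side",S,V,(272,236))):
    p=X.reshape(-1,3); m=(np.hypot(p[:,0]-.44,p[:,1]+.017)<.09)&(p[:,2]>.007)&(p[:,2]<.02)
    c,r=circ(p[m][:,:2]); print("tray rim",nm,m.sum(),c,r)
    g=C["img"].astype(int); dark=(g.max(2)<95)
    lab=cv2.connectedComponents(dark.astype(np.uint8))[1]; mm=lab==lab[v,u]
    q=X[mm]; print("tray dark",nm,mm.sum(),np.nanmean(q,0), (np.nanmax(q[:,:2],0)+np.nanmin(q[:,:2],0))/2)
# lid white: 
for nm,C,X,uv in(("top",T,W,(215,252)),("side",S,V,(237,173))):
    p=X.reshape(-1,3); g=C["img"].reshape(-1,3).astype(int)
    m=(np.hypot(p[:,0]-.42,p[:,1]-.336)<.06)&(g.min(1)>150)
    c,r=circ(p[m][:,:2]); print("lid",nm,m.sum(),c,r,np.mean(p[m],0))
    m=(np.hypot(p[:,0]-.415,p[:,1]-.336)<.03)&(p[:,2]>.03)&(p[:,2]<.045)
    print("knob",m.sum(),p[m].mean(0))
# bystander extents
for n,c0,rr,zz in(("tip",(.69,-.39),.1,.045),("rack",(.80,.03),.15,.03),("pip",(.636,.45),.19,.008)):
    p=V.reshape(-1,3); m=(np.hypot(p[:,0]-c0[0],p[:,1]-c0[1])<rr)&(p[:,2]>zz)
    q=p[m]; print(n,cv2.minAreaRect(q[:,:2].astype(np.float32)),q[:,2].max())
E
```

```text
big top c [ 0.394  -0.3099] yaw -0.496 n 156 48 rmax 0.086 res 0.0017
big side c [ 0.3948 -0.3116] yaw -0.5 n 224 57 rmax 0.0858 res 0.0017
mid top c [0.6067 0.1733] yaw 0.371 n 120 53 rmax 0.0849 res 0.0018
mid side c [0.6076 0.1741] yaw 0.343 n 113 35 rmax 0.085 res 0.0025
small top c [ 0.5726 -0.1724] yaw 0.09 n 88 68 rmax 0.0837 res 0.0017
small side c [ 0.5721 -0.1737] yaw 0.086 n 107 62 rmax 0.0845 res 0.002
tray rim top 240 [ 0.44243823 -0.01762106] 0.06415116958575565
tray dark top 1882 [ 0.44260968 -0.01853981  0.00309465] [ 0.44296441 -0.02040121]
tray rim side 314 [ 0.44381556 -0.01795337] 0.06414753440605858
tray dark side 1264 [ 0.44184844 -0.02002198  0.00511261] [ 0.44195758 -0.01810178]
lid top 266 [0.408981   0.33606035] 0.02490825844419023 [0.40904561 0.33556762 0.00721743]
knob 39 [0.40831282 0.3343047  0.03724648]
lid side 87 [0.40884998 0.33950487] 0.02673251396469704 [0.40729215 0.33541594 0.007583  ]
knob 19 [0.40769415 0.33051683 0.03599202]
tip ((0.69361412525177, -0.3895726203918457), (0.11833719909191132, 0.0821278765797615), 80.90751647949219) 0.06334216999974507
rack ((0.8023588061332703, 0.03892166167497635), (0.257556289434433, 0.07782131433486938), 87.22021484375) 0.06826946586464833
pip ((0.6265156269073486, 0.47137895226478577), (0.11436169594526291, 0.2606862485408783), 24.69179344177246) 0.0293878295586808
```

```bash
cat >> h.py <<'E'
def delta(x,y,z,yaw):
    from station import telemetry
    from scipy.spatial.transform import Rotation as Rn
    o=telemetry.get_obs(); R=Rn.from_euler("xyz",o["eef_rot"]).as_matrix()
    d=R.T@(np.array([x,y,z])-o["ee_pos"]); dy=(o["eef_rot"][2]-yaw+np.pi)%(2*np.pi)-np.pi
    print("t",o["time_s"],"pos",o["ee_pos"].round(4),"rot",o["eef_rot"].round(4),"q6",o["qpos"][5].round(3),"w",round(o["grip_width"],4),"F",o["force"].round(1),"M",o["moment"].round(2))
    print("shift",(d/.05).round(3),"twist",round(dy/np.radians(8),2))
E
python3 - <<'E'
from h import *
c=np.array([.3945,-.3108]); a=-.498
p=c+.075*np.array([np.cos(a),np.sin(a)]); print(p)
delta(p[0],p[1],.16,a+np.pi)
E
```

```text
[ 0.46039047 -0.34662521]
t 0.1 pos [0.2059 0.5098 0.2239] rot [-3.1405e+00 -1.0000e-04  2.7578e+00] q6 -0.067 w 0.0941 F [0.3 0.3 0.1] M [ 0.04  0.01 -0.01]
shift [-11.134 -13.975   1.293] twist 0.82
```

```bash
python3 -m creep '[[[-0.3,-0.35,0],0.1,1],[[-1,-1.2,0],0.3,1],[[-1.6,-2,0],0.8,0.6],[[-2.2,-2.8,0],0.8,0.5],[[-2.8,-3.6,0],0.8,0.5],[[-3.4,-4.3,0],0.8,0.5],[[-4,-5,0],0.8,0.5],[[-4.6,-5.8,0],0.8,0.5],[[-5.2,-6.5,0],0.8,0.5],[[-5.8,-7.3,0],0.8,0.5],[[-6.4,-8.0,0],0.8,0.5],[[-7,-8.8,0],0.8,0.5]]' 60
python3 - <<'E'
from h import *
delta(.4604,-.3466,.16,-.498+np.pi)
E
```

```text
time_s: 1.3
ee_pos: [0.3658, -0.031, 0.2246]
eef_rot: [3.141, 0.001, 2.646]
force: [1.2, 0.3, -0.8]
grip_width: 0.0473
t 1.3 pos [ 0.3658 -0.031   0.2246] rot [3.1413e+00 5.0000e-04 2.6461e+00] q6 -1.26 w 0.0473 F [ 1.2  0.3 -0.8] M [-0.02 -0.05 -0.01]
shift [-4.665 -4.653  1.293] twist 0.02
```

```bash
python3 -m creep '[[[-0.6,-0.6,0],0,0.5],[[-1.2,-1.2,0],0,0.5],[[-1.8,-1.8,0],0,0.5],[[-2.4,-2.4,0],0,0.5],[[-3,-3,0],0,0.5],[[-3.6,-3.6,0],0,0.5],[[-4.1,-4.1,0],0,0.5],[[-4.4,-4.4,0.3],0,0.5],[[-4.6,-4.6,0.8],0,0.5],[[-4.62,-4.62,1.2],0,0.5],[[-4.62,-4.62,1.29],0,0.5],[[-4.62,-4.62,1.29],0,0.5]]' 60
python3 - <<'E'
from h import *
from station import vision
c=vision.camera("side"); cv2.imwrite("pics/side1.png",c["img"][:,:,::-1])
delta(.4604,-.3466,.044,-.498+np.pi)
E
```

```text
time_s: 2.5
ee_pos: [0.4589, -0.3418, 0.1596]
eef_rot: [3.141, -0.001, 2.646]
force: [-0.4, 0.3, -0.3]
grip_width: 0.0468
t 2.55 pos [ 0.4592 -0.342   0.1606] rot [-3.1415e+00  4.0000e-04  2.6463e+00] q6 -1.78 w 0.047 F [-1.1  0.3  1.1] M [-0.02 -0.02 -0.01]
shift [-0.063 -0.07   2.332] twist 0.02
```

View pics/side1.png

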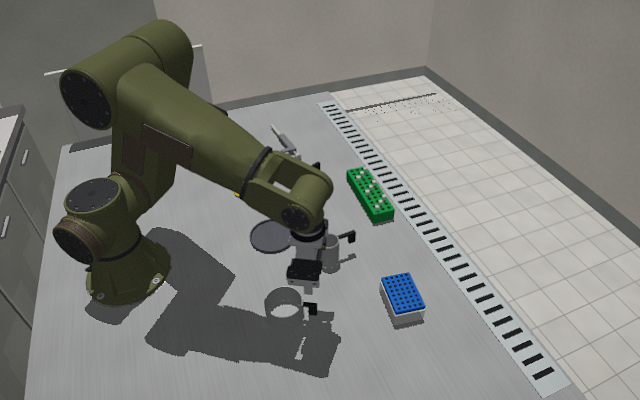

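The gripper is above the big cup's blade at (305,300). I'll descend and close.

```bash
python3 -m creep '[[[-0.06,-0.07,0.4],0,0.5],[[-0.06,-0.07,0.8],0,0.5],[[-0.06,-0.07,1.2],0,0.5],[[-0.06,-0.07,1.6],0,0.5],[[-0.06,-0.07,2.0],0,0.5],[[-0.06,-0.07,2.2],0,0.5],[[-0.06,-0.07,2.32],0,0.5],[[-0.06,-0.07,2.32],0,0.5],[[-0.06,-0.07,2.32],0,0.3],[[-0.06,-0.07,2.32],0,0.2],[[-0.06,-0.07,2.32],0,0.1],[[-0.06,-0.07,2.32],0,0]]' 60
python3 -m creep '[[[0,0,0],0,0],[[0,0,0],0,0],[[0,0,0],0,0]]' 60
python3 -m creep '[[[0,0,-0.1],0,0],[[0,0,-0.3],0,0],[[0,0,-0.3],0,0],[[0,0,-0.3],0,0]]' 60
python3 - <<'E'
from h import *
from station import vision
c=vision.camera("side"); cv2.imwrite("pics/side2.png",cv2.resize(c["img"][240:360,200:400],None,fx=4,fy=4)[:,:,::-1])
delta(.4604,-.3466,.044,-.498+np.pi)
E
```

```text
time_s: 3.75
ee_pos: [0.4602, -0.3467, 0.0443]
eef_rot: [-3.141, 0.001, 2.646]
force: [-0.1, -0.6, -0.2]
grip_width: 0.0187
time_s: 4.05
ee_pos: [0.4602, -0.3467, 0.0442]
eef_rot: [-3.142, 0.0, 2.646]
force: [0.0, 0.8, 2.0]
grip_width: 0.0118
time_s: 4.45
ee_pos: [0.4602, -0.3467, 0.0593]
eef_rot: [-3.141, 0.001, 2.646]
force: [-0.3, -0.0, -3.1]
grip_width: 0.012
t 4.5 pos [ 0.46   -0.3466  0.0589] rot [-3.1416  0.      2.6461] q6 -1.785 w 0.0114 F [-0.3  0.9 -2.5] M [-0.1  -0.14  0.03]
shift [-0.006  0.003  0.299] twist 0.02
```

View pics/side2.png

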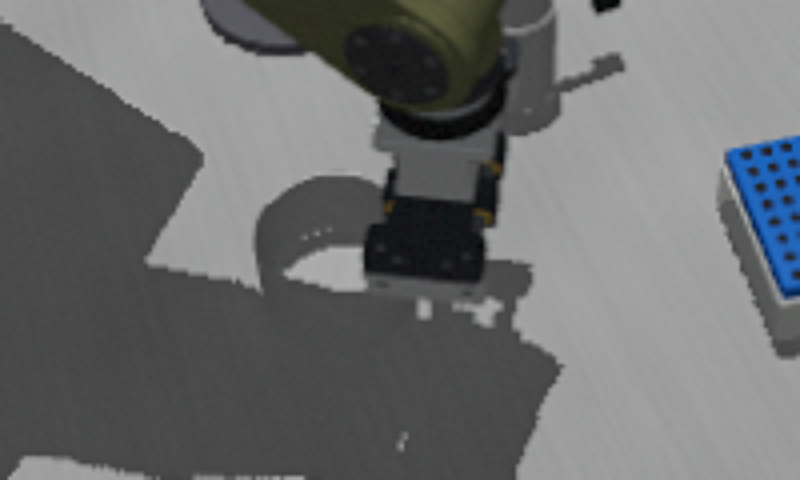

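The big cup is held: opening 12 mm, carrying its weight. Next I lift and carry it.

```bash
python3 -m creep '[[[0,0,-0.4],0,0],[[0,0,-0.8],0,0],[[0,0,-1.2],0,0],[[0,0,-1.6],0,0],[[0,0,-1.8],0,0],[[0,0,-1.8],0,0]]'
python3 - <<'E'
from h import *
delta(.4835,-.0811,.15,-1+np.pi)
E
```

```text
time_s: 5.1
ee_pos: [0.4604, -0.3469, 0.1498]
eef_rot: [-3.141, 0.002, 2.646]
force: [0.1, -0.2, -2.4]
grip_width: 0.0114
t 5.1 pos [ 0.4604 -0.3469  0.1498] rot [-3.1412e+00  1.8000e-03  2.6461e+00] q6 -1.785 w 0.0114 F [ 0.1 -0.2 -2.4] M [-0.15 -0.23 -0.02]
shift [ 2.121  4.897 -0.009] twist 3.61
```

```bash
python3 -m creep '[[[0.1,0.3,0],0.2,0],[[0.3,0.7,0],0.5,0],[[0.5,1.2,0],1,0],[[0.75,1.7,0],1.4,0],[[1,2.2,0],1.8,0],[[1.2,2.7,0],2.2,0],[[1.4,3.2,0],2.5,0],[[1.6,3.7,0],2.8,0],[[1.8,4.2,0],3.1,0],[[2,4.6,0],3.4,0],[[2.1,4.8,0],3.6,0],[[2.12,4.9,0],3.6,0]]'
python3 -m creep '[[[0,0,0],0,0],[[0,0,0],0,0]]'
python3 - <<'E'
from h import *
from station import vision
for n in("side","top"):
    c=vision.camera(n); cv2.imwrite(f"pics/{n}3.png",c["img"][:,:,::-1]); X=cloud(c)
    try: cupfit(X,(.443,-.018),.05,.106,.064,n)
    except Exception as e: print(e)
delta(.4835,-.0811,.15,-1+np.pi)
E
```

```text
time_s: 6.3
ee_pos: [0.4829, -0.0797, 0.1479]
eef_rot: [-3.14, -0.001, 2.144]
force: [0.3, -0.1, -2.4]
grip_width: 0.0116
time_s: 6.5
ee_pos: [0.4832, -0.0811, 0.1485]
eef_rot: [-3.141, -0.0, 2.144]
force: [-0.1, -0.6, -2.6]
grip_width: 0.0114
side c [ 0.4432 -0.0191] yaw -1.037 n 69 57 rmax 0.0875 res 0.0016
top c [ 0.4421 -0.0179] yaw nan n 74 0 rmax 0.0543 res 0.0013
t 6.6 pos [ 0.4832 -0.0813  0.1487] rot [-3.1413e+00 -2.0000e-04  2.1431e+00] q6 -0.814 w 0.0117 F [-0.4  0.7 -1.5] M [-0.23 -0.08  0.04]
shift [-0.     0.006 -0.026] twist 0.01
```

View pics/side3.png

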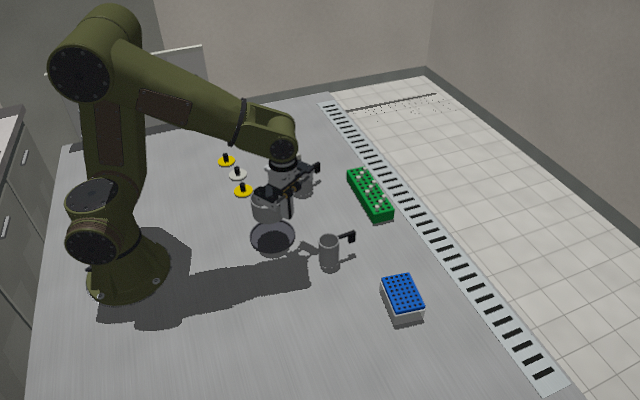

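The big cup at (270,207) hangs over the tray, and both cameras put it about 1 mm from the tray centre. I'll lower it.

```bash
python3 -m creep '[[[0,0,0.3],0,0],[[0,0,0.7],0,0],[[0,0,1.1],0,0],[[0,0,1.5],0,0],[[0,0,1.8],0,0],[[0,0,1.9],0,0],[[0,0,1.95],0,0],[[0,0,1.98],0,0],[[0,0,2.0],0,0],[[0,0,2.0],0,0]]'
python3 - <<'E'
from h import *
delta(.4835,-.0811,.048,-1+np.pi)
E
```

```text
time_s: 7.6
ee_pos: [0.4835, -0.0808, 0.0494]
eef_rot: [3.141, 0.001, 2.143]
force: [0.7, 0.2, -2.3]
grip_width: 0.0114
t 7.6 pos [ 0.4835 -0.0808  0.0494] rot [3.1411e+00 5.0000e-04 2.1435e+00] q6 -0.813 w 0.0114 F [ 0.7  0.2 -2.3] M [-0.17 -0.09  0.03]
shift [-0.005 -0.004  0.027] twist 0.01
```

```bash
python3 -m creep '[[[0,0,0.02],0,0],[[0,0,0.03],0,0],[[0,0,0.03],0,0]]'
python3 -m creep '[[[0,0,0],0,0.05],[[0,0,0],0,0.14],[[0,0,0],0,0.2],[[0,0,0],0,0.3],[[0,0,0],0,0.4],[[0,0,0],0,0.4]]'
python3 -m creep '[[[0,0,-0.3],0,0.4],[[0,0,-0.8],0,0.4],[[0,0,-1.4],0,0.4],[[0,0,-2],0,0.4],[[0,0,-2.6],0,0.4],[[0,0,-3.2],0,0.4],[[0,0,-3.2],0,0.5]]'
python3 - <<'E'
from h import *
from station import vision
for n in("side","top"):
    c=vision.camera(n); cv2.imwrite(f"pics/{n}4.png",c["img"][:,:,::-1]); X=cloud(c)
    try: cupfit(X,(.443,-.018),.05,.004,.064,n)
    except Exception as e: print(e)
a=.357; cc=np.array([.6072,.1737]); p=cc+.075*np.array([np.cos(a),np.sin(a)]); print(p)
delta(p[0],p[1],.18,a)
E
```

```text
time_s: 7.9
ee_pos: [0.4836, -0.0808, 0.0481]
eef_rot: [3.141, 0.0, 2.143]
force: [-2.3, -0.2, 5.8]
grip_width: 0.0114
time_s: 8.5
ee_pos: [0.4833, -0.0807, 0.0474]
eef_rot: [3.142, -0.0, 2.143]
force: [-0.1, 0.2, 0.3]
grip_width: 0.0366
time_s: 9.2
ee_pos: [0.4846, -0.081, 0.2112]
eef_rot: [3.137, 0.004, 2.143]
force: [0.3, 0.1, -0.2]
grip_width: 0.0425
side c [ 0.4436 -0.0191] yaw -1.011 n 175 35 rmax 0.0843 res 0.0019
top c [ 0.4422 -0.0171] yaw -1.015 n 58 18 rmax 0.0746 res 0.001
[0.67747121 0.19990987]
t 9.3 pos [ 0.4833 -0.0807  0.2074] rot [3.1411e+00 5.0000e-04 2.1434e+00] q6 -0.813 w 0.0465 F [-0.2  0.4 -1.7] M [-0.06 -0.02 -0.  ]
shift [2.613 6.304 0.55 ] twist 12.79
```

View pics/side4.png

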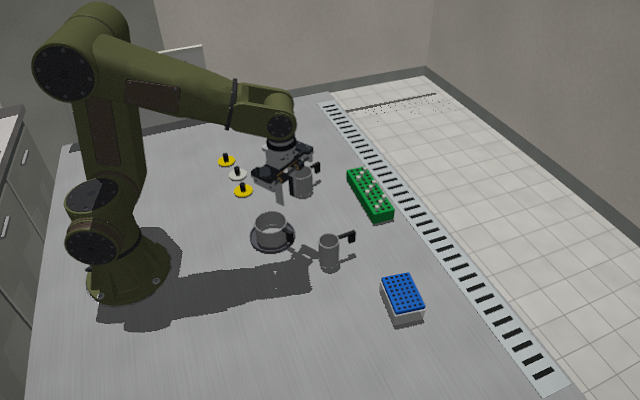

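The big cup stands centred in the tray at (270,235) and is released. Next is the mid cup.

```bash
python3 -m creep '[[[0.15,0.4,0],0.8,0.5],[[0.3,0.8,0],1.8,0.5],[[0.6,1.4,0],2.8,0.5],[[0.8,2,0],3.8,0.5],[[1,2.5,0],4.8,0.5],[[1.25,3,0],5.8,0.5],[[1.45,3.5,0],6.8,0.5],[[1.65,4,0],7.8,0.5],[[1.85,4.5,0],8.8,0.5],[[2.1,5,0],9.8,0.5],[[2.3,5.5,0],10.8,0.5],[[2.5,6,0],11.8,0.5]]' 60
python3 -m creep '[[[0,0,0],0.5,0.5],[[0,0,0],1,0.5],[[0,0,0],1,0.5],[[0,0,0],1,0.5]]' 60
python3 - <<'E'
from h import *
a=.357; cc=np.array([.6072,.1737]); p=cc+.075*np.array([np.cos(a),np.sin(a)])
delta(p[0],p[1],.13,a)
E
```

```text
time_s: 10.5
ee_pos: [0.6678, 0.1879, 0.2053]
eef_rot: [-3.141, 0.003, 0.49]
force: [-0.2, 0.6, 0.4]
grip_width: 0.0469
time_s: 10.9
ee_pos: [0.6675, 0.1868, 0.2062]
eef_rot: [-3.141, 0.002, 0.358]
force: [-0.2, 0.2, -0.1]
grip_width: 0.0471
t 10.9 pos [0.6675 0.1868 0.2062] rot [-3.1413e+00  1.8000e-03  3.5820e-01] q6 1.433 w 0.0471 F [-0.2  0.2 -0.1] M [-0.04  0.15 -0.04]
shift [ 0.282 -0.175  1.523] twist 0.01
```

```bash
python3 -m creep '[[[0.14,-0.09,0],0,0.5],[[0.28,-0.17,0.2],0,0.5],[[0.28,-0.17,0.6],0,0.5],[[0.28,-0.17,1.1],0,0.5],[[0.28,-0.17,1.5],0,0.5],[[0.28,-0.17,1.5],0,0.5]]' 60
python3 - <<'E'
from h import *
from station import vision
c=vision.camera("side"); cv2.imwrite("pics/side5.png",cv2.resize(c["img"][110:230,240:440],None,fx=4,fy=4)[:,:,::-1])
X=cloud(c)
cupfit(X,(.607,.1737),.04,0,.076,"side")
a=.357; cc=np.array([.6072,.1737]); p=cc+.075*np.array([np.cos(a),np.sin(a)])
delta(p[0],p[1],.056,a)
E
```

```text
time_s: 11.5
ee_pos: [0.6767, 0.1999, 0.1283]
eef_rot: [-3.141, 0.006, 0.357]
force: [0.3, 0.2, -0.3]
grip_width: 0.047
side c [0.6079 0.1741] yaw 0.356 n 108 34 rmax 0.0864 res 0.002
t 11.55 pos [0.6775 0.2    0.1307] rot [-3.1413e+00  2.8000e-03  3.5690e-01] q6 1.449 w 0.0467 F [-0.4 -0.5  1. ] M [-0.03  0.08  0.02]
shift [0.003 0.003 1.494] twist -0.0
```

View pics/side5.png

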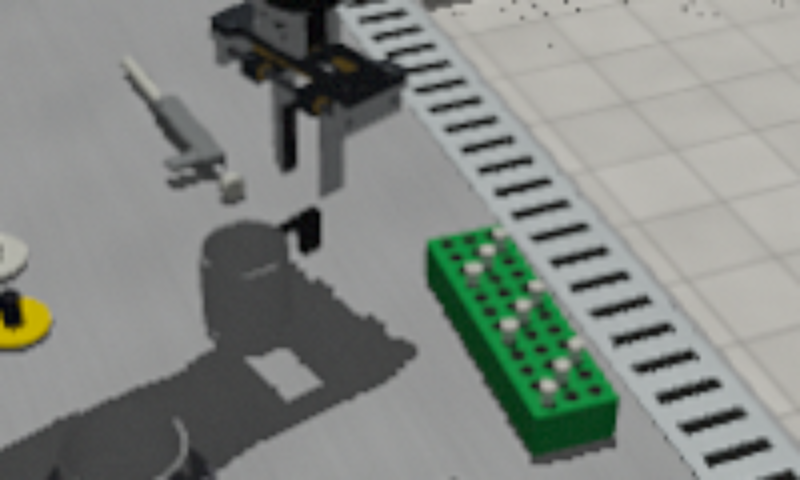

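The fingers straddle the mid cup's blade at (310,228) in the crop. I'll descend, grip and test-lift.

```bash
python3 -m creep '[[[0,0,0.4],0,0.5],[[0,0,0.8],0,0.5],[[0,0,1.2],0,0.5],[[0,0,1.4],0,0.5],[[0,0,1.49],0,0.5],[[0,0,1.49],0,0.5],[[0,0,1.49],0,0.3],[[0,0,1.49],0,0.2],[[0,0,1.49],0,0.1],[[0,0,1.49],0,0],[[0,0,1.49],0,0],[[0,0,1.49],0,0]]' 60
python3 -m creep '[[[0,0,0],0,0],[[0,0,0],0,0]]' 60
python3 - <<'E'
from h import *
delta(.677,.2,.056,.357)
E
python3 -m creep '[[[0,0,-0.1],0,0],[[0,0,-0.3],0,0],[[0,0,-0.6],0,0],[[0,0,-1],0,0],[[0,0,-1.5],0,0],[[0,0,-2],0,0],[[0,0,-2.3],0,0],[[0,0,-2.4],0,0],[[0,0,-2.4],0,0]]' 60
python3 - <<'E'
from h import *
b=np.array([.443,-.0183])+.075*np.array([np.cos(1),np.sin(1)]); print(b)
delta(b[0],b[1],.176,1.0)
E
```

```text
time_s: 12.75
ee_pos: [0.678, 0.1998, 0.0582]
eef_rot: [3.142, -0.0, 0.356]
force: [-0.4, 0.4, 1.2]
grip_width: 0.012
time_s: 12.95
ee_pos: [0.678, 0.1998, 0.0582]
eef_rot: [3.142, -0.0, 0.356]
force: [-1.0, 0.4, 2.3]
grip_width: 0.0114
t 12.95 pos [0.678  0.1998 0.0582] rot [ 3.1416e+00 -2.0000e-04  3.5620e-01] q6 1.449 w 0.0114 F [-1.   0.4  2.3] M [0.01 0.29 0.01]
shift [-0.017 -0.01   0.043] twist -0.01
time_s: 13.85
ee_pos: [0.6779, 0.1998, 0.1783]
eef_rot: [3.142, -0.001, 0.356]
force: [-0.3, 0.1, -1.6]
grip_width: 0.0111
[0.48352267 0.04481032]
t 13.85 pos [0.6779 0.1998 0.1783] rot [ 3.1416e+00 -6.0000e-04  3.5620e-01] q6 1.449 w 0.0111 F [-0.3  0.1 -1.6] M [-0.   -0.03 -0.01]
shift [-4.725  1.549  0.043] twist -4.61
```

```bash
python3 -m creep '[[[-0.2,0.1,0],-0.2,0],[[-0.6,0.2,0],-0.6,0],[[-1.1,0.35,0],-1,0],[[-1.6,0.5,0],-1.5,0],[[-2.1,0.7,0],-2,0],[[-2.6,0.85,0],-2.5,0],[[-3.1,1,0],-3,0],[[-3.6,1.2,0],-3.5,0],[[-4.1,1.35,0],-4,0],[[-4.5,1.48,0],-4.4,0],[[-4.68,1.53,0],-4.6,0],[[-4.73,1.55,0],-4.6,0]]' 60
python3 -m creep '[[[0,0,0],0,0],[[0,0,0],0,0]]'
python3 - <<'E'
from h import *
from station import vision
for n in("side","top"):
    c=vision.camera(n); cv2.imwrite(f"pics/{n}6.png",c["img"][:,:,::-1]); X=cloud(c)
    for w,a in(("mid",((.443,-.018),.04,.118,.076)),("big",((.443,-.018),.05,.004,.064))):
        try: cupfit(X,*a,n+w)
        except Exception as e: print(e)
delta(.4835,.0448,.176,1.0)
E
```

```text
time_s: 15.05
ee_pos: [0.4823, 0.0442, 0.1772]
eef_rot: [-3.14, 0.001, 0.998]
force: [1.4, 0.3, -1.9]
grip_width: 0.0115
time_s: 15.25
ee_pos: [0.4835, 0.0449, 0.1776]
eef_rot: [-3.141, 0.0, 0.998]
force: [0.1, -0.4, -1.6]
grip_width: 0.0116
sidemid c [ 0.4432 -0.019 ] yaw 0.977 n 176 63 rmax 0.0829 res 0.0018
sidebig c [ 0.4435 -0.0191] yaw -1.007 n 123 37 rmax 0.0847 res 0.0019
topmid c [ 0.442 -0.017] yaw nan n 66 0 rmax 0.0432 res 0.0011
topbig c [ 0.4499 -0.0255] yaw -1.022 n 36 25 rmax 0.0746 res 0.0035
t 15.35 pos [0.4835 0.045  0.1776] rot [-3.1412e+00  2.0000e-04  9.9850e-01] q6 0.59 w 0.0119 F [ 0.5 -0.  -2.3] M [ 0.1   0.04 -0.06]
shift [-0.003  0.002  0.033] twist -0.01
```

View pics/side6.png

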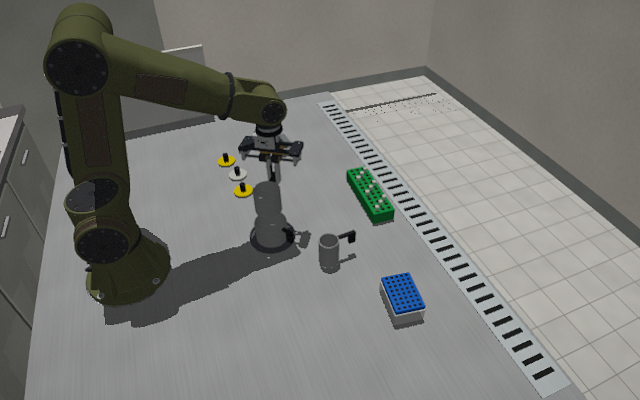

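View pics/top6.png

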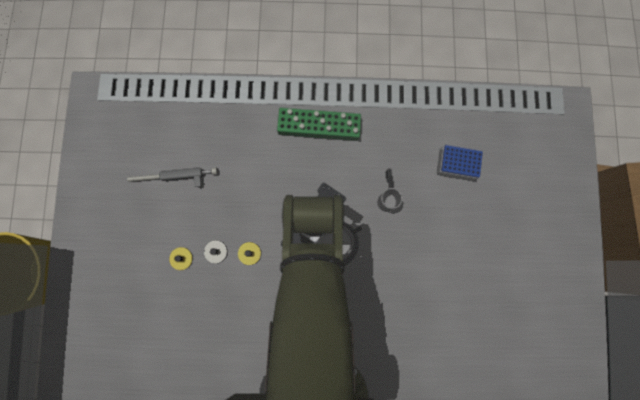

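The mid cup is concentric with the big cup in the side view (around (268,215)), to under 1 mm. I'll lower it.

```bash
python3 -m creep '[[[0,0,0.3],0,0],[[0,0,0.7],0,0],[[0,0,1.0],0,0],[[0,0,1.3],0,0],[[0,0,1.6],0,0],[[0,0,1.9],0,0],[[0,0,2.05],0,0],[[0,0,2.12],0,0],[[0,0,2.16],0,0],[[0,0,2.2],0,0],[[0,0,2.2],0,0]]'
python3 - <<'E'
from h import *
delta(.4835,.0448,.066,1.0)
E
python3 -m creep '[[[0,0,0.02],0,0],[[0,0,0.03],0,0],[[0,0,0.03],0,0]]'
```

```text
time_s: 16.45
ee_pos: [0.4834, 0.0447, 0.0682]
eef_rot: [3.141, -0.0, 0.998]
force: [0.3, 0.6, -1.8]
grip_width: 0.0114
t 16.45 pos [0.4834 0.0447 0.0682] rot [ 3.1412e+00 -3.0000e-04  9.9850e-01] q6 0.589 w 0.0114 F [ 0.3  0.6 -1.8] M [ 0.05  0.03 -0.01]
shift [ 0.003 -0.     0.043] twist -0.01
time_s: 16.75
ee_pos: [0.4833, 0.0447, 0.0665]
eef_rot: [3.141, -0.0, 0.998]
force: [-0.4, -0.6, -2.0]
grip_width: 0.0117
```

```bash
python3 -m creep '[[[0,0,0.01],0,0],[[0,0,0.02],0,0],[[0,0,0.02],0,0]]'
python3 -m creep '[[[0,0,0],0,0.05],[[0,0,0],0,0.14],[[0,0,0],0,0.2],[[0,0,0],0,0.3],[[0,0,0],0,0.4],[[0,0,0],0,0.4]]'
python3 -m creep '[[[0,0,-0.3],0,0.4],[[0,0,-0.8],0,0.4],[[0,0,-1.4],0,0.4],[[0,0,-2],0,0.4],[[0,0,-2.6],0,0.4],[[0,0,-2.9],0,0.4],[[0,0,-2.9],0,0.5]]'
python3 - <<'E'
from h import *
from station import vision
for n in("side","top"):
    c=vision.camera(n); cv2.imwrite(f"pics/{n}7.png",c["img"][:,:,::-1]); X=cloud(c)
    for w,a in(("mid",((.443,-.018),.04,.008,.076)),("big",((.443,-.018),.05,.004,.064))):
        try: cupfit(X,*a,n+w)
        except Exception as e: print(e)
c=np.array([.5724,-.173]);a=.088;p=c+.075*np.array([np.cos(a),np.sin(a)]); print(p)
delta(p[0],p[1],.19,a)
E
```

```text
time_s: 17.05
ee_pos: [0.4835, 0.0447, 0.066]
eef_rot: [3.141, -0.0, 0.999]
force: [-2.1, 1.0, 6.1]
grip_width: 0.0117
time_s: 17.65
ee_pos: [0.4833, 0.0447, 0.0654]
eef_rot: [-3.142, 0.0, 0.999]
force: [-0.1, -0.2, 0.2]
grip_width: 0.037
time_s: 18.35
ee_pos: [0.484, 0.0447, 0.2123]
eef_rot: [3.139, -0.002, 0.999]
force: [-0.0, 0.0, 0.3]
grip_width: 0.0426
sidemid c [ 0.4429 -0.0194] yaw 0.986 n 143 37 rmax 0.0871 res 0.0019
sidebig c [ 0.4435 -0.0179] yaw -0.782 n 129 50 rmax 0.0866 res 0.0029
topmid c [ 0.4423 -0.017 ] yaw 1.092 n 59 1 rmax 0.0485 res 0.002
topbig c [ 0.4428 -0.0171] yaw -1.002 n 52 40 rmax 0.0851 res 0.0019
[ 0.64710979 -0.16640852]
t 18.45 pos [0.483  0.0446 0.2097] rot [-3.1411e+00  4.0000e-04  9.9850e-01] q6 0.589 w 0.0465 F [-0.  -0.4 -1.1] M [-0.04  0.13  0.01]
shift [-1.771  5.045  0.393] twist 6.52
```

View pics/side7.png

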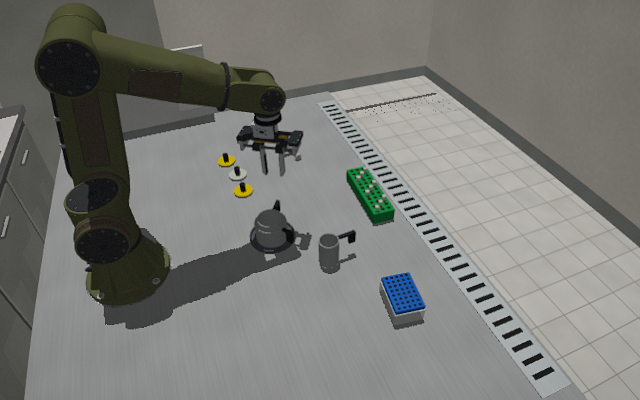

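The mid cup sits nested in the big one at (270,222), with its handle at (278,207). Next is the small cup.

```bash
python3 -m creep '[[[-0.1,0.2,0],0.3,0.5],[[-0.25,0.7,0],0.9,0.5],[[-0.4,1.2,0],1.5,0.5],[[-0.6,1.8,0],2.2,0.5],[[-0.8,2.3,0],2.9,0.5],[[-1,2.9,0],3.6,0.5],[[-1.2,3.4,0],4.3,0.5],[[-1.4,4,0],5,0.5],[[-1.6,4.5,0],5.7,0.5],[[-1.7,4.85,0],6.2,0.5],[[-1.77,5.03,0],6.5,0.5],[[-1.77,5.04,0.2],6.5,0.5]]' 60
python3 -m creep '[[[0,0,0.3],0,0.5],[[0,0,0.8],0,0.5],[[0,0,1.1],0,0.5],[[0,0,1.1],0,0.5]]' 60
python3 - <<'E'
from h import *
from station import vision
c=vision.camera("side"); cv2.imwrite("pics/side8.png",cv2.resize(c["img"][160:280,260:460],None,fx=4,fy=4)[:,:,::-1])
X=cloud(c)
cupfit(X,(.5724,-.173),.03,0,.088,"side")
delta(.6471,-.1664,.068,.088)
E
```

```text
time_s: 19.65
ee_pos: [0.6476, -0.168, 0.1993]
eef_rot: [3.141, 0.0, 0.087]
force: [-0.1, 0.0, -0.6]
grip_width: 0.0468
time_s: 20.05
ee_pos: [0.6459, -0.1655, 0.1421]
eef_rot: [-3.14, 0.005, 0.092]
force: [0.0, 0.4, -0.2]
grip_width: 0.0467
side c [ 0.573  -0.1743] yaw 0.09 n 111 67 rmax 0.0828 res 0.0024
t 20.1 pos [ 0.6466 -0.1658  0.1442] rot [-3.1407e+00  2.1000e-03  9.1500e-02] q6 1.173 w 0.0468 F [-0.1 -0.3  0.2] M [ 0.01  0.16 -0.01]
shift [0.011 0.014 1.525] twist 0.03
```

View pics/side8.png

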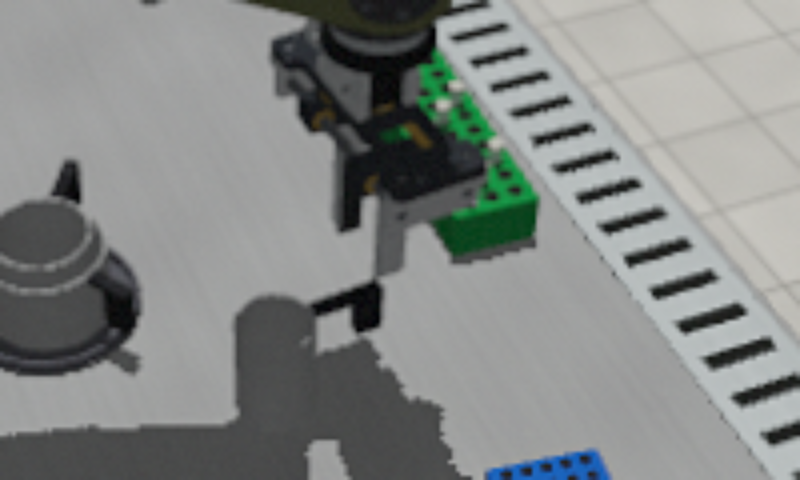

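The fingers are above the small cup's blade at (370,305) in the crop. I'll descend, grip and lift.

```bash
python3 -m creep '[[[0.01,0.01,0.4],0,0.5],[[0.01,0.01,0.8],0,0.5],[[0.01,0.01,1.2],0,0.5],[[0.01,0.01,1.4],0,0.5],[[0.01,0.01,1.5],0,0.5],[[0.01,0.01,1.5],0,0.5],[[0.01,0.01,1.5],0,0.3],[[0.01,0.01,1.5],0,0.2],[[0.01,0.01,1.5],0,0.1],[[0.01,0.01,1.5],0,0],[[0.01,0.01,1.5],0,0],[[0.01,0.01,1.5],0,0]]' 60
python3 -m creep '[[[0,0,0],0,0],[[0,0,0],0,0]]' 60
python3 - <<'E'
from h import *
delta(.6471,-.1664,.068,.088)
E
python3 -m creep '[[[0,0,-0.1],0,0],[[0,0,-0.3],0,0],[[0,0,-0.6],0,0],[[0,0,-1],0,0],[[0,0,-1.5],0,0],[[0,0,-2],0,0],[[0,0,-2.4],0,0],[[0,0,-2.5],0,0],[[0,0,-2.5],0,0]]' 60
python3 - <<'E'
from h import *
a=0.0
b=np.array([.4427,-.0185])+.075*np.array([np.cos(a),np.sin(a)]); print(b)
delta(b[0],b[1],.192,a)
E
```

```text
time_s: 21.3
ee_pos: [0.6478, -0.1667, 0.0707]
eef_rot: [3.141, -0.0, 0.091]
force: [-0.2, 0.6, 0.7]
grip_width: 0.0118
time_s: 21.5
ee_pos: [0.6478, -0.1667, 0.0706]
eef_rot: [3.141, -0.0, 0.091]
force: [-0.1, 0.8, 1.7]
grip_width: 0.0115
t 21.5 pos [ 0.6478 -0.1667  0.0706] rot [ 3.1415e+00 -2.0000e-04  9.0900e-02] q6 1.173 w 0.0115 F [-0.1  0.8  1.7] M [ 0.03  0.2  -0.05]
shift [-0.014 -0.007  0.052] twist 0.02
time_s: 22.4
ee_pos: [0.6479, -0.1667, 0.1965]
eef_rot: [3.141, -0.002, 0.091]
force: [0.4, -0.0, -1.9]
grip_width: 0.0114
[ 0.5177 -0.0185]
t 22.4 pos [ 0.6479 -0.1667  0.1965] rot [ 3.1409e+00 -1.5000e-03  9.0900e-02] q6 1.173 w 0.0114 F [ 0.4 -0.  -1.9] M [0.01 0.02 0.03]
shift [-2.324 -3.189  0.085] twist 0.65
```

```bash
python3 -m creep '[[[-0.1,-0.2,0],0.1,0],[[-0.3,-0.5,0],0.2,0],[[-0.6,-0.85,0],0.3,0],[[-0.9,-1.2,0],0.4,0],[[-1.2,-1.6,0],0.5,0],[[-1.5,-2,0],0.6,0],[[-1.7,-2.4,0],0.65,0],[[-2,-2.75,0],0.65,0],[[-2.2,-3,0],0.65,0],[[-2.3,-3.15,0],0.65,0],[[-2.32,-3.19,0],0.65,0],[[-2.32,-3.19,0],0.65,0]]' 60
python3 -m creep '[[[0,0,0],0,0],[[0,0,0],0,0]]'
python3 - <<'E'
from h import *
from station import vision
for n in("side","top"):
    c=vision.camera(n); cv2.imwrite(f"pics/{n}9.png",c["img"][:,:,::-1]); X=cloud(c)
    for w,a in(("small",((.443,-.018),.03,.125,.088)),("mid",((.443,-.018),.04,.008,.076))):
        try: cupfit(X,*a,n+w)
        except Exception as e: print(e)
delta(.5177,-.0185,.0826,0)
E
```

```text
time_s: 23.6
ee_pos: [0.5177, -0.0183, 0.1952]
eef_rot: [-3.142, 0.0, 0.0]
force: [-0.2, -1.0, -0.3]
grip_width: 0.012
time_s: 23.8
ee_pos: [0.5179, -0.0187, 0.1952]
eef_rot: [3.142, 0.0, -0.0]
force: [-0.1, -0.6, -1.4]
grip_width: 0.0118
sidesmall c [ 0.4439 -0.0196] yaw -0.115 n 126 61 rmax 0.0858 res 0.0021
sidemid c [ 0.4429 -0.0197] yaw 0.937 n 96 4 rmax 0.0857 res 0.0016
topsmall c [ 0.443 -0.018] yaw 0.001 n 0 26 rmax 0.0508 res nan
topmid c [ 0.443 -0.018] yaw 0.988 n 0 11 rmax 0.0832 res nan
t 23.9 pos [ 0.5179 -0.0187  0.1953] rot [ 3.1416e+00  2.0000e-04 -3.0000e-04] q6 1.464 w 0.0117 F [ 0.5 -0.  -1.1] M [ 0.03  0.   -0.01]
shift [-0.003 -0.003  2.254] twist -0.0
  ret = _var(a, axis=axis, dtype=dtype, out=out, ddof=ddof,
  arrmean = um.true_divide(arrmean, div, out=arrmean,
  ret = ret.dtype.type(ret / rcount)
```

View pics/side9.png

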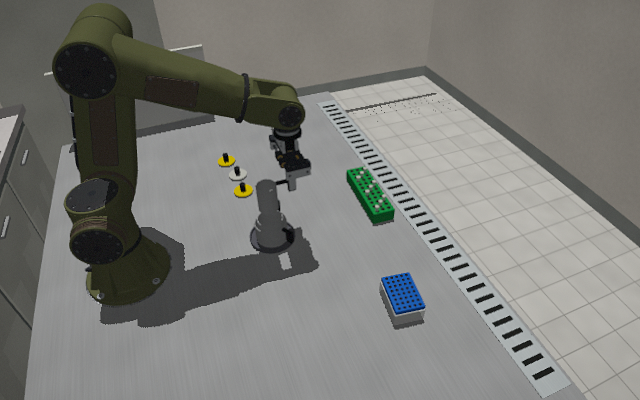

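The small cup, around (267,205), is within about 1 mm of the mid cup's axis. I'll lower it with a 1 mm correction.

```bash
python3 -m creep '[[[-0.02,0,0.3],0,0],[[-0.02,0,0.7],0,0],[[-0.02,0,1.0],0,0],[[-0.02,0,1.3],0,0],[[-0.02,0,1.6],0,0],[[-0.02,0,1.9],0,0],[[-0.02,0,2.05],0,0],[[-0.02,0,2.12],0,0],[[-0.02,0,2.18],0,0],[[-0.02,0,2.22],0,0],[[-0.02,0,2.22],0,0]]'
python3 -m creep '[[[0,0,0.02],0,0],[[0,0,0.03],0,0],[[0,0,0.03],0,0]]'
python3 - <<'E'
from h import *
delta(.5169,-.0185,.0826,0)
E
```

```text
time_s: 25.0
ee_pos: [0.5168, -0.0184, 0.0846]
eef_rot: [3.142, -0.0, 0.0]
force: [-0.5, 0.2, -1.7]
grip_width: 0.0116
time_s: 25.3
ee_pos: [0.5167, -0.0184, 0.083]
eef_rot: [3.142, -0.0, 0.0]
force: [-0.0, -1.2, -1.6]
grip_width: 0.0119
t 25.3 pos [ 0.5167 -0.0184  0.083 ] rot [ 3.1416e+00 -1.0000e-04  2.0000e-04] q6 1.464 w 0.0119 F [-0.  -1.2 -1.6] M [0.02 0.09 0.03]
shift [0.003 0.003 0.008] twist 0.0
```

```bash
python3 -m creep '[[[0,0,0.01],0,0],[[0,0,0.02],0,0],[[0,0,0.02],0,0]]'
python3 -m creep '[[[0,0,0],0,0.05],[[0,0,0],0,0.14],[[0,0,0],0,0.2],[[0,0,0],0,0.3],[[0,0,0],0,0.4],[[0,0,0],0,0.4]]'
python3 -m creep '[[[0,0,-0.3],0,0.4],[[0,0,-0.8],0,0.4],[[0,0,-1.4],0,0.4],[[0,0,-2],0,0.4],[[0,0,-2.6],0,0.4],[[0,0,-2.6],0,0.4],[[0,0,-2.6],0,0.5]]'
python3 - <<'E'
from h import *
from station import vision
for n in("side","top"):
    c=vision.camera(n); cv2.imwrite(f"pics/{n}10.png",c["img"][:,:,::-1]); X=cloud(c)
    for w,a in(("small",((.443,-.018),.03,.012,.088)),("mid",((.443,-.018),.04,.008,.076)),("big",((.443,-.018),.05,.004,.064))):
        try: cupfit(X,*a,n+w)
        except Exception as e: print(e)
delta(.4085,.335,.15,-.5)
E
```

```text
time_s: 25.6
ee_pos: [0.5169, -0.0184, 0.0825]
eef_rot: [3.142, -0.001, 0.0]
force: [-1.1, 0.4, 5.5]
grip_width: 0.0119
time_s: 26.2
ee_pos: [0.5167, -0.0184, 0.0819]
eef_rot: [-3.142, 0.0, 0.0]
force: [-0.1, 1.5, -0.9]
grip_width: 0.0364
time_s: 26.9
ee_pos: [0.5167, -0.0184, 0.2119]
eef_rot: [3.141, -0.001, 0.0]
force: [0.3, -0.1, -0.8]
grip_width: 0.0425
sidesmall c [ 0.4423 -0.0195] yaw -0.02 n 118 62 rmax 0.0841 res 0.002
sidemid c [ 0.4431 -0.0197] yaw 0.588 n 94 58 rmax 0.0865 res 0.0025
sidebig c [ 0.4435 -0.0192] yaw -0.432 n 110 76 rmax 0.0864 res 0.0022
topsmall c [ 0.443 -0.018] yaw 0.015 n 0 38 rmax 0.0639 res nan
topmid c [ 0.443 -0.018] yaw 0.987 n 0 10 rmax 0.0833 res nan
topbig c [ 0.4427 -0.0165] yaw -0.946 n 4 20 rmax 0.0861 res 0.0006
t 27.0 pos [ 0.5163 -0.0183  0.2108] rot [-3.1414e+00  1.8000e-03  1.0000e-04] q6 1.464 w 0.0458 F [-0.1  0.8  0.2] M [0.02 0.16 0.03]
shift [-2.153 -7.066  1.221] twist 3.58
  ret = _var(a, axis=axis, dtype=dtype, out=out, ddof=ddof,
  arrmean = um.true_divide(arrmean, div, out=arrmean,
  ret = ret.dtype.type(ret / rcount)
```

View pics/side10.png

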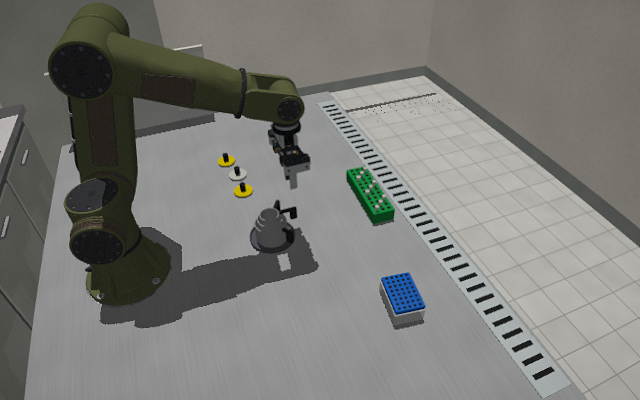

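The small cup sits nested at (272,220), with its handle at (288,210) clear of the others. I'll refine the white lid's position while moving towards it.

```bash
python3 - <<'E'
from h import *
for nm in("top","side"):
    C=dict(np.load(f"pics/{nm}0.npz")); X=cloud(C); g=C["img"].astype(int)
    m=(np.hypot(X[...,0]-.408,X[...,1]-.336)<.06)&(g.min(2)>110)&(np.ptp(g,axis=2)<40)&(X[...,2]<.02)&(X[...,2]>.004)
    p=X[m][:,:2].astype(np.float32); print(nm,m.sum(),cv2.minEnclosingCircle(p),(p.max(0)+p.min(0))/2, np.ptp(p,axis=0))
    # cup rim same fit for bias reference
E
python3 -m creep '[[[-0.1,-0.3,0],-0.4,0.5],[[-0.3,-0.9,0],-0.8,0.5],[[-0.5,-1.5,0],-1.2,0.5],[[-0.7,-2.2,0],-1.6,0.5],[[-0.9,-2.9,0],-2,0.5],[[-1.1,-3.6,0],-2.4,0.5],[[-1.3,-4.3,0],-2.8,0.5],[[-1.5,-5,0],-3.2,0.5],[[-1.7,-5.7,0],-3.6,0.5],[[-1.9,-6.3,0],-3.6,0.5],[[-2.1,-6.8,0],-3.6,0.5],[[-2.15,-7.07,0],-3.6,0.5]]' 60
python3 -m creep '[[[0,0,0.4],0,0.5],[[0,0,0.8],0,0.5],[[0,0,1.2],0,0.5],[[0,0,1.6],0,0.5],[[0,0,1.8],0,0.5],[[0,0,1.8],0,0.5]]' 60
python3 - <<'E'
from h import *
from station import vision
c=vision.camera("side"); cv2.imwrite("pics/side11.png",cv2.resize(c["img"][80:230,160:310],None,fx=4,fy=4)[:,:,::-1])
delta(.4085,.335,.032,.5)
E
```

```text
top 325 ((0.3985772728919983, 0.33686405420303345), 0.04349984601140022) [0.40941665 0.33454055] [0.06511301 0.08202365]
side 112 ((0.40886229276657104, 0.33005043864250183), 0.050839561969041824) [0.40909472 0.32793623] [0.08828807 0.0794836 ]
time_s: 28.2
ee_pos: [0.4074, 0.337, 0.2112]
eef_rot: [-3.142, 0.001, 0.507]
force: [-0.7, -0.0, 0.2]
grip_width: 0.0465
time_s: 28.8
ee_pos: [0.4087, 0.3347, 0.1207]
eef_rot: [3.141, 0.003, 0.503]
force: [0.6, 0.5, -0.2]
grip_width: 0.0469
t 28.85 pos [0.4091 0.335  0.1219] rot [3.1415e+00 8.0000e-04 5.0330e-01] q6 1.684 w 0.0469 F [ 0.4  0.2 -0. ] M [-0.03  0.13  0.05]
shift [-0.009 -0.006  1.797] twist 0.02
```

View pics/side11.png

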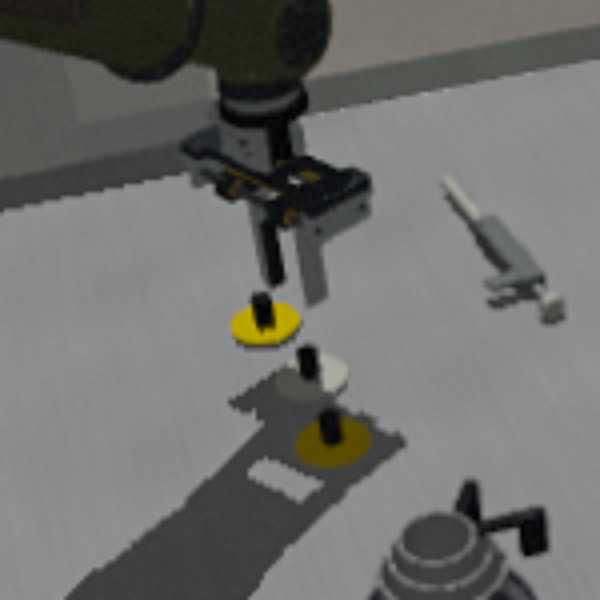

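The fingers hang above the white lid's knob, at (307,360) in the crop, between the two yellow ones. I'll check the lid centre once more by intersecting pixel rays with the disc plane.

Run:
```python
from h import *
for nm,uv in(("top",(215,252)),("side",(237,173))):
    C=dict(np.load(f"pics/{nm}0.npz")); g=C["img"].astype(int)
    m=((g.min(2)>(135 if nm=="top" else 175))).astype(np.uint8); y0,x0=uv[1]-20,uv[0]-20
    s=np.zeros_like(m); s[y0:y0+40,x0:x0+40]=m[y0:y0+40,x0:x0+40]
    cs=max(cv2.findContours(s,cv2.RETR_EXTERNAL,cv2.CHAIN_APPROX_NONE)[0],key=cv2.contourArea)
    h=cv2.convexHull(cs).astype(np.float64)
    n=cv2.undistortPoints(h,K(C),np.array(C["dist"],float)).reshape(-1,2); E=C["extrinsics"]
    d=np.c_[n,np.ones(len(n))]@E[:3,:3].T; t=(.008-E[2,3])/d[:,2]; P=E[:3,3]+d*t[:,None]
    print(nm,len(h),circ(P[:,:2]),(P.max(0)+P.min(0))[:2]/2)
```

```text
top 17 (array([0.40845253, 0.33584665]), np.float64(0.03269212083004071)) [0.40818718 0.33632283]Traceback (most recent call last):
  File "<stdin>", line 6, in <module>
ValueError: max() iterable argument is empty
```

```bash
python3 -m creep '[[[0,-0.015,0.4],0,0.5],[[0,-0.015,0.8],0,0.5],[[0,-0.015,1.2],0,0.5],[[0,-0.015,1.6],0,0.5],[[0,-0.015,1.75],0,0.5],[[0,-0.015,1.8],0,0.5],[[0,-0.015,1.8],0,0.4],[[0,-0.015,1.8],0,0.3],[[0,-0.015,1.8],0,0.2],[[0,-0.015,1.8],0,0.15],[[0,-0.015,1.8],0,0.1],[[0,-0.015,1.8],0,0.1]]' 30
python3 -m creep '[[[0,0,0],0,0.1],[[0,0,0],0,0.1],[[0,0,0],0,0.1]]' 30
python3 - <<'E'
from h import *
delta(.4085,.3355,.032,.5)
E
python3 -m creep '[[[0,0,-0.1],0,0.1],[[0,0,-0.4],0,0.1],[[0,0,-0.8],0,0.1],[[0,0,-1.3],0,0.1],[[0,0,-1.9],0,0.1],[[0,0,-2.5],0,0.1],[[0,0,-2.9],0,0.1],[[0,0,-3],0,0.1],[[0,0,-3],0,0.1]]' 30
python3 - <<'E'
from h import *
delta(.4426,-.0187,.18,.5)
E
```

```text
time_s: 30.05
ee_pos: [0.409, 0.3359, 0.0325]
eef_rot: [-3.142, -0.001, 0.503]
force: [-0.8, -1.6, 6.3]
grip_width: 0.0196
time_s: 30.35
ee_pos: [0.4091, 0.336, 0.0325]
eef_rot: [-3.141, -0.001, 0.503]
force: [-1.0, -0.3, 7.6]
grip_width: 0.0193
t 30.35 pos [0.4091 0.336  0.0325] rot [-3.1415e+00 -9.0000e-04  5.0280e-01] q6 1.686 w 0.0193 F [-1.  -0.3  7.6] M [-0.27  0.32  0.04]
shift [-0.014  0.003  0.011] twist 0.02
time_s: 31.25
ee_pos: [0.4088, 0.3358, 0.1821]
eef_rot: [-3.142, -0.001, 0.503]
force: [0.1, -0.6, -1.4]
grip_width: 0.0195
t 31.25 pos [0.4088 0.3358 0.1821] rot [-3.1415e+00 -6.0000e-04  5.0290e-01] q6 1.686 w 0.0195 F [ 0.1 -0.6 -1.4] M [-0.03  0.12 -0.02]
shift [-2.824  6.538  0.039] twist 0.02
```

```bash
python3 -m creep '[[[-0.1,0.2,0],0,0.1],[[-0.25,0.6,0],0,0.1],[[-0.5,1.2,0],0,0.1],[[-0.8,1.9,0],0,0.1],[[-1.1,2.6,0],0,0.1],[[-1.4,3.3,0],0,0.1],[[-1.7,4,0],0,0.1],[[-2,4.7,0],0,0.1],[[-2.3,5.4,0],0,0.1],[[-2.6,6,0],0,0.1],[[-2.75,6.35,0],0,0.1],[[-2.82,6.53,0],0,0.1]]' 30
python3 -m creep '[[[0,0,0],0,0.1],[[0,0,0],0,0.1]]'
python3 - <<'E'
from h import *
from station import vision
for n in("side","top"):
    c=vision.camera(n); cv2.imwrite(f"pics/{n}12.png",c["img"][:,:,::-1]); X=cloud(c); g=c["img"].astype(int)
    if n=="side": np.savez("pics/s12.npz",**c); cupfit(X,(.443,-.018),.03,.012,.088,"small")
    m=(np.hypot(X[...,0]-.443,X[...,1]+.018)<.06)&(X[...,2]>.145)&(X[...,2]<.166)
    p=X[m]; print(n,m.sum(),p[:,:2].min(0),p[:,:2].max(0),p.mean(0))
    m2=m&(g.min(2)>60); p=X[m2]; print(m2.sum(), circ(p[:,:2]),p.mean(0))
cv2.imwrite("pics/side12c.png",cv2.resize(dict(np.load("pics/s12.npz"))["img"][120:270,200:350],None,fx=4,fy=4)[:,:,::-1])
delta(.4426,-.0187,.13,.503)
E
```

```text
time_s: 32.45
ee_pos: [0.4418, -0.02, 0.1809]
eef_rot: [-3.141, 0.002, 0.501]
force: [-0.0, 0.6, -1.0]
grip_width: 0.0193
time_s: 32.65
ee_pos: [0.4423, -0.0177, 0.1815]
eef_rot: [-3.141, 0.001, 0.503]
force: [0.4, 0.7, 0.1]
grip_width: 0.0191
small c [ 0.4423 -0.0195] yaw -0.017 n 108 59 rmax 0.0842 res 0.0023
side 199 [ 0.40937166 -0.05306782] [0.47621645 0.00732708] [ 0.44002272 -0.02767829  0.15820136]
188 (array([ 0.44287367, -0.01960463]), np.float64(0.02561103539523287)) [ 0.43998391 -0.02789862  0.15809539]Traceback (most recent call last):
  File "<stdin>", line 7, in <module>
    return umr_minimum(a, axis, None, out, keepdims, initial, where)
ValueError: zero-size array to reduction operation minimum which has no identity
```

Run:
```python
from h import *
cv2.imwrite("pics/side12c.png",cv2.resize(dict(np.load("pics/s12.npz"))["img"][120:270,200:350],None,fx=4,fy=4)[:,:,::-1])
delta(.4423,-.0180,.1295,.503)
```

```text
t 32.75 pos [ 0.4424 -0.0175  0.1817] rot [-3.1413e+00  3.0000e-04  5.0390e-01] q6 0.945 w 0.0193 F [ 0.1 -0.1 -1.1] M [-0.01  0.12  0.01]
shift [-0.007  0.009  1.045] twist 0.01
```

View pics/side12c.png

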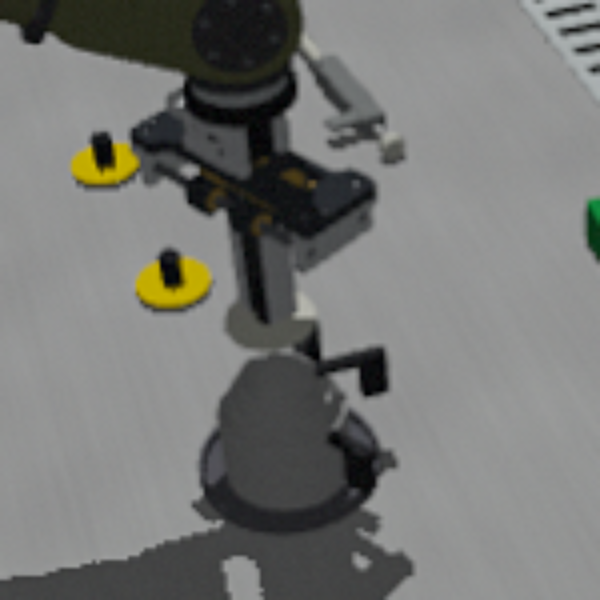

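The white lid, at (270,325) in the crop, hangs level over the small cup, concentric to about 0.5 mm in the side camera. I'll lower it.

```bash
python3 -m creep '[[[0,0.01,0.2],0,0.1],[[0,0.01,0.5],0,0.1],[[0,0.01,0.75],0,0.1],[[0,0.01,0.9],0,0.1],[[0,0.01,1.0],0,0.1],[[0,0.01,1.04],0,0.1],[[0,0.01,1.04],0,0.1]]' 30
python3 -m creep '[[[0,0,0.02],0,0.1],[[0,0,0.03],0,0.1],[[0,0,0.03],0,0.1]]'
python3 - <<'E'
from h import *
delta(.4423,-.0180,.1275,.503)
E
```

```text
time_s: 33.45
ee_pos: [0.4429, -0.0186, 0.13]
eef_rot: [3.142, -0.0, 0.503]
force: [0.8, -0.5, -0.6]
grip_width: 0.0194
time_s: 33.75
ee_pos: [0.4429, -0.0187, 0.1286]
eef_rot: [3.141, -0.0, 0.503]
force: [0.4, -0.1, -0.8]
grip_width: 0.0197
t 33.75 pos [ 0.4429 -0.0187  0.1286] rot [ 3.1414e+00 -2.0000e-04  5.0280e-01] q6 0.943 w 0.0197 F [ 0.4 -0.1 -0.8] M [-0.04  0.13  0.05]
shift [-0.003 -0.018  0.021] twist -0.0
```

```bash
python3 -m creep '[[[0,0,0.01],0,0.1],[[0,0,0.02],0,0.1],[[0,0,0.02],0,0.1]]'
python3 -m creep '[[[0,0,0.01],0,0.1],[[0,0,0.015],0,0.1],[[0,0,0.015],0,0.1]]'
```

```text
time_s: 34.05
ee_pos: [0.4429, -0.0187, 0.1275]
eef_rot: [3.141, -0.0, 0.503]
force: [0.4, -0.7, -0.3]
grip_width: 0.0193
time_s: 34.35
ee_pos: [0.4432, -0.0187, 0.1275]
eef_rot: [3.141, -0.001, 0.503]
force: [-2.7, -0.6, 9.4]
grip_width: 0.0195
```

Contact. I'll release gently and retreat.

```bash
python3 -m creep '[[[0,0,-0.01],0,0.15],[[0,0,-0.01],0,0.22],[[0,0,-0.01],0,0.26],[[0,0,-0.01],0,0.32],[[0,0,-0.01],0,0.4],[[0,0,-0.01],0,0.4]]'
python3 -m creep '[[[0,0,-0.2],0,0.4],[[0,0,-0.6],0,0.4],[[0,0,-1.1],0,0.4],[[0,0,-1.6],0,0.4],[[0,0,-2],0,0.4],[[-0.4,-0.8,-2],0,0.4],[[-0.8,-1.6,-2],0,0.4],[[-1.2,-2.4,-2],0,0.4],[[-1.6,-3.2,-2],0,0.4],[[-1.6,-3.6,-2],0,0.4],[[-1.6,-3.6,-2],0,0.4]]'
python3 - <<'E'
from h import *
from station import vision
for n in("side","top"):
    c=vision.camera(n); cv2.imwrite(f"pics/{n}13.png",c["img"][:,:,::-1]); X=cloud(c); g=c["img"].astype(int)
    if n=="side": cv2.imwrite("pics/side13c.png",cv2.resize(g[120:270,200:400].astype(np.uint8),None,fx=4,fy=4)[:,:,::-1])
    else: cv2.imwrite("pics/top13c.png",cv2.resize(g[205:285,280:390].astype(np.uint8),None,fx=5,fy=5)[:,:,::-1])
    for w,a in(("mid",((.443,-.018),.04,.008,.076)),("big",((.443,-.018),.05,.004,.064))):
        try: cupfit(X,*a,n+w)
        except Exception as e: print(e)
    m=(np.hypot(X[...,0]-.443,X[...,1]+.018)<.045)&(X[...,2]>.097)&(X[...,2]<.112)&(g.min(2)>120)
    p=X[m]; print(n,m.sum(),(p.min(0)+p.max(0))/2,np.ptp(p,axis=0),p.mean(0))
    A=np.c_[p[:,:2],np.ones(len(p))]; s=np.linalg.lstsq(A,p[:,2],rcond=None)[0]; print("lid tilt",np.hypot(*s[:2]))
    k=(np.hypot(X[...,0]-.443,X[...,1]+.018)<.03)&(X[...,2]>.125); print("knob",k.sum(),X[k].mean(0),X[k][:,2].max())
    for nn,c0,rr,zz in(("tip",(.69,-.39),.1,.045),("rack",(.80,.03),.15,.03),("pip",(.636,.45),.19,.008)):
        q=X.reshape(-1,3); q=q[(np.hypot(q[:,0]-c0[0],q[:,1]-c0[1])<rr)&(q[:,2]>zz)&(q[:,2]<.08)]
        if n=="side": print(nn,cv2.minAreaRect(q[:,:2].astype(np.float32)))
delta(.3,.2,.2,.5)
E
```

```text
time_s: 34.95
ee_pos: [0.4428, -0.0187, 0.1272]
eef_rot: [-3.142, 0.0, 0.503]
force: [-0.3, -0.0, 1.0]
grip_width: 0.0371
time_s: 36.05
ee_pos: [0.285, 0.1017, 0.2282]
eef_rot: [3.141, -0.002, 0.505]
force: [0.3, -0.3, 0.4]
grip_width: 0.0377
sidemid c [ 0.443  -0.0194] yaw 0.455 n 83 58 rmax 0.0873 res 0.0018
sidebig c [ 0.4435 -0.0181] yaw -0.533 n 107 71 rmax 0.0865 res 0.0023
side 198 [ 0.44302738 -0.01882386  0.10460292] [0.06461481 0.06745281 0.00867366] [ 0.4421278  -0.02370629  0.1044478 ]
lid tilt 0.02145449891981285
knob 37 [ 0.44352006 -0.02149065  0.1324919 ] 0.1377931247086156
tip ((0.693108081817627, -0.39046064019203186), (0.1196567490696907, 0.08299533277750015), 80.45429992675781)
rack ((0.8023194074630737, 0.03941120207309723), (0.25447916984558105, 0.07797260582447052), 87.64985656738281)
pip ((0.6224400997161865, 0.46427470445632935), (0.059035398066043854, 0.3025258481502533), 6.60601806640625)
topmid c [ 0.4422 -0.0172] yaw 0.979 n 100 52 rmax 0.0829 res 0.0017
topbig c [ 0.4426 -0.0171] yaw -0.977 n 108 43 rmax 0.0856 res 0.0017
top 385 [ 0.44275917 -0.0195763   0.10243674] [0.06588255 0.06324979 0.01081058] [ 0.44259981 -0.01824302  0.10243484]
lid tilt 0.011371957890570383
knob 42 [ 0.44289728 -0.01709505  0.13216801] 0.13641507602924063
t 36.15 pos [0.2862 0.1005 0.2278] rot [ 3.1411e+00 -1.1000e-03  5.0420e-01] q6 1.284 w 0.0377 F [ 0.6  0.8 -0.9] M [-0.05  0.05  0.06]
shift [ 1.202 -1.609  0.557] twist 0.03
```

View pics/side13c.png

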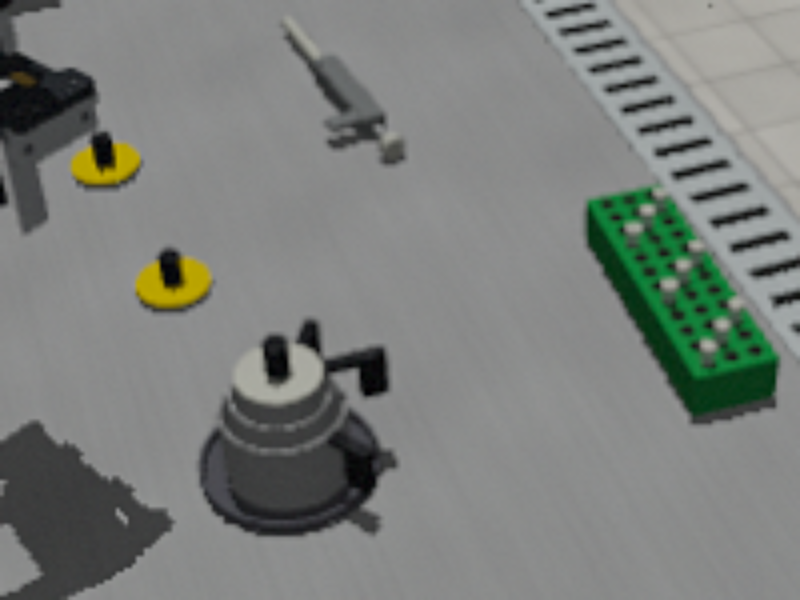

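View pics/top13.png

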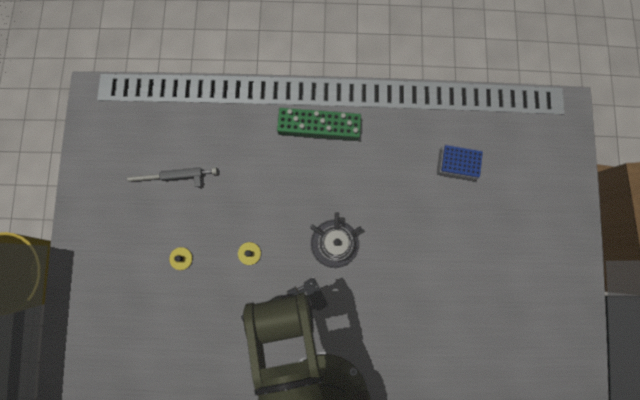

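The nest stands at (334,242) in the top view. The lid is level and centred, with its disc top at z ≈ 0.104 m against 0.104 expected. The three handles are splayed clear of each other and the bystanders are where they were. I'll let the arm settle and hand in.

```bash
python3 -m creep '[[[0,0,0],0,0.4],[[0,0,0],0,0.4],[[0,0,0],0,0.4]]'; python3 -c "
from station import ctrl
print(ctrl.hand_in())"
```

```text
time_s: 36.45
ee_pos: [0.2862, 0.1001, 0.2271]
eef_rot: [-3.142, 0.001, 0.502]
force: [0.7, 0.4, 0.2]
grip_width: 0.0373
the job is handed in; nothing more can be done
None
```

I stood the big beaker in the middle of the tray, then nested the mid one in it and the small one in that. The handles point to about -1.0, +1.0 and 0 rad, clear of each other. The white lid went on last, and I handed the job in at 36.5 s with the gripper clear of everything; the hand-in gave no verdict.

- **Beakers:** The last fits put big and mid within about 2 mm of the tray axis. The small beaker, measured before the lid hid it, was also within about 2 mm.
- **Lid:** It is within about 2 mm of centre, with its disc top at 0.102 (top camera) to 0.105 m (side) against 0.104 m expected. The fitted tilt was 0.011 (top) and 0.021 rad (side), below the 0.05 limit.
- **Bystanders:** The fits for the rack and tip box agree with the start to within about 1 mm.
- **Checks that disagreed:**
  - The pipette's fitted rectangle did not match its first one; I think that first fit also took in the mid beaker. In the pictures the pipette had not moved.
  - The two cameras differ by 1–2 mm, as their calibration allows.
  - With the beakers nested, the side camera's handle angles for mid and big mixed neighbouring handles, so I relied on the top camera for those.

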